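Press the spindle bush into a trial-printed wiper bracket

ROBOT

A 6-joint arm with a two-finger parallel gripper is mounted at the origin on the work surface. World frame = base frame: x ahead of the robot, y to its left, z up, the work surface at z = 0. Lengths are in m, angles in rad, forces in N, time in s.
With the tool pointing down it reaches from about 0.35 to 0.775 m from the base axis. Payload 5.5 kg.
Tool frame: the origin (TCP) lies midway between the tips of the shut fingers; the grasp point (between the pads) lies 19 mm behind it; z points along the fingers, y is the line along which they close (so a half turn about z gives the same grasp; the last joint's range is limited). The gripper opens to 85 mm and grips with 20 to 120 N. Pads are 22 mm wide; open, the fingers measure 114 mm over their backs; the gripper's body (76 mm by 85 mm) begins 54 mm behind the grasp point. The pads swing forward as they close: fully open they stand 13 mm farther back than shut.
Start: joints at [1.126, 0.313, 0.046, 1.304, 0, 1.431], TCP at [0.173, 0.549, 0.231] pointing down, gripper open.
Joint ranges: [-2.76, 2.76], [-0.86, 1.69], [-1.03, 1.26], [-2.2, 2.34], [-1.47, 1.5], [-3.14, 3.14]. Speed limits (rad/s): [2.57, 2.57, 3.14, 3.14, 3.14, 3.14].

INTERFACE

Orientations are given as a unit quaternion [w, x, y, z].
In Python, from workcell import telemetry, imaging, env gives the robot as it stands. The module is installed in compiled form; this text tells all that it offers.
- The arm moves only by the tool step_arm, never from a script. Its argument "moves" is a list of rows, each a list of 3 entries, a list of its own where there are three numbers: the shift along the tool's x, y, z in mm, then the turn, a rotation vector about the tool's x, y, z in rad, then the finger opening in mm, from 0 to 85.4. A call has 1 to 8 rows; each row is the pose to reach, as a shift and turn from the pose commanded when the call began, along the tool's axes at that moment; what a row does not reach only later rows make up. A row lasts 1/12 s, in which the tool goes at most 41.7 mm and 7.16 degrees, less where a joint would pass 70% of its speed; a pose out of reach is approached as far as the arm can. A call with a gripper value outside its range is refused whole. The fingers move at their own pace and stop on an object; "grip_force" is the grip in N (left out, the last holds). Time passes only in rows, so rows that repeat a pose let the fingers close. It gives the time, the measured TCP pose, the force, the opening and the grip force at its end, in the units of the state.
- telemetry.get_state(): the state, without advancing time (a new reading comes with each control period).
- imaging.read_camera(name): name is "scene" or "top" or "wrist"; returns the picture (384x512x3 uint8, red, green, blue); there is no depth.
- imaging.camera_params(name): a dict with "camera_matrix" (3x3 intrinsics, pixels), "pose" (4x4, takes a point from camera to world coordinates). Camera axes: x right, y up, looking along -z (the intrinsics and any distortion apply to the point x, -y, -z); pixel columns grow to the right and rows downward; lengths in m; the calibration is good to about 2 mm. A picture is of the moment at which its call begins: read the wrist's pose just before it. camera_params takes no time and is no camera call; for the wrist camera it gives the pose at the moment of the call.
- env.hand_in(): hands the job in; it is judged then, once.
The state is a dict: "clock": time; "joint_pos": joint angles; "qvel": joint speeds; "tau": joint torques, N m; "tcp_pos": TCP position; "orientation": TCP orientation; "wrist_force": force on the tool from outside, world axes, zero at the start; "ft_torque": the same for the moment, N m; "finger_gap": finger opening in m; "grip_force": force on a finger pad.
Only numpy, scipy, OpenCV 4.12 (cv2) and the standard library are available. Lean on these libraries where they do the work, as an engineer would, in place of code of your own. Each camera call takes 0.05 s, during which the arm holds its last target. There are 200 camera calls.

TASK

The grey bracket on the aluminium plate is a trial print for a train's windscreen-wiper spindle. Of the three bronze bushes, take the one that fits its sloping bore (the middle size) and press it in, shank first and square to the bore, until its shoulder sits flush all round on the barrel's face; press firmly but stop once it bottoms, for the plastic cracks under brute force. Leave the other bushes, the filament spool and the scraper where they are, and let go of the bush when it is home.

Things in the scene. Friction and masses are not known exactly. Their poses are not given: they have to be found in the camera images.
- bush: The bronze bush to fit, the middle of the three: shank 36 mm across and 56 mm long, its foot chamfered 1.5 mm; above it a flange 56 mm across and 14 mm thick, whose underside is the shoulder; 70 mm tall in all, a 20 mm hole through its middle, 0.44 to 0.63 kg. It starts standing on the desk on its foot, flange up. Origin: centre of the foot; z runs along the axis from foot to flange.
- bush_mid (a point): Centre of the middle bush, half-way up (35 mm above its foot, 35 mm below its top, 21 mm below the shoulder).
- bush_shoulder (a point): Centre of the shoulder plane of the middle bush (underside of the flange), 56 mm above its foot and 14 mm below its top; z points along its axis to the flange's top.
- bore_nominal (a point): Where the drawing puts the centre of the bore's mouth, in the plane of the barrel's flat top face, 125 mm above the desk. z points out of the bore along its axis, which leans 35 degrees from vertical toward the bracket's own -x side; y is level. The real bore is exactly parallel to z and its face exactly in this plane, but its centre stands up to 8 mm off along this x (either way); not off in y.
- bracket: The printed bracket, fixed: aluminium plate 200 x 160 x 12 mm (x, y, z), grey foot 150 x 110 mm with screw heads up to 34 mm high, two upright cheeks and between them the leaning barrel, clamped fast through slots, hence its offset. Highest edge 150 mm above the desk. Origin: centre of the plate's underside, on the desk; bore_nominal is at (-30, 0, 125) mm.
- bore_halfway (a point): Point on the nominal axis 37 mm down the bore, axes as bore_nominal. The bore is 37.6 mm wide, straight, open at both ends; collar at the mouth 66 mm across. Four springy ribs stand 2 mm out of its wall from 16 to 57 mm down: the first 16 mm go freely, then the bush needs 5 to 15 N along the axis until its shoulder meets the rigid face. It neither sinks nor springs back by itself; a push over about 75 N cracks the print.
- bush_thin_mid (a point): Centre (31 mm up) of the smallest bronze bush: shank 28 mm, flange 46 mm across, 62 mm tall; to be left alone.
- bush_thick_mid (a point): Centre (39 mm up) of the largest bronze bush: shank 44 mm, flange 64 mm across, 78 mm tall; to be left alone.
- spool: Filament spool lying flat, 200 mm across, 60 mm high; origin at the centre of its underside; to be left alone.
- scraper: Print scraper lying flat on the desk, 210 mm long along its x, handle toward its -x, less than 35 mm high; to be left alone.
Things that resemble listed ones, but are neither listed nor needed, are in the scene too. Leave any black or red look-alike of the bush alone.

How it is judged:
By the outcome, as a careful person would: the job done as asked, in the order asked, and still so for the second after the job is handed in, with the robot touching nothing.
It also fails if it takes over 72 s, if anything falls off the work surface, if the arm or the gripper's body presses on something with over 40 N, if the wrist force passes 120 N, or if a joint passes its speed limit or range.

## Working session

There is one attempt and no reset: what is moved stays moved. The work goes in short steps, Python scripts to look and compute and a tool call to move; the robot and the scene stay as the last step left them, time stands still between calls to the robot, and variables do not carry over. Pictures are saved under pics/ and viewed, at most 10 in all, crops included, and the job is handed in when it is done.

Besides the shell and the picture viewer there is one more tool, called after ">>>" as name([rows], argument=value, ...), one row to a line, values as JSON. step_arm: Moves the arm, as the interface text tells. Its arguments: {"type":"object","properties":{"moves":{"type":"array"},"grip_force":{"type":"number"}},"required":["moves"]}

```bash
mkdir -p pics
python3 - <<'E'
from workcell import telemetry, imaging
import cv2, numpy as np
for n in("scene","top"):
    im=imaging.read_camera(n); cv2.imwrite(f"pics/{n}0.png",im[:,:,::-1]); np.save(f"pics/{n}0.npy",im)
    p=imaging.camera_params(n); print(n,{k:(np.round(v,4).tolist() if hasattr(v,'shape') or isinstance(v,list) else v) for k,v in p.items()})
print(telemetry.get_state())
E
```

```text
scene {'camera_matrix': [[385.9838, 0.0, 262.8674], [0.0, 385.9838, 196.6982], [0.0, 0.0, 1.0]], 'pose': [[-0.6084, -0.4903, 0.6241, 1.1498], [0.7936, -0.373, 0.4807, 0.412], [-0.0029, 0.7877, 0.616, 0.7144], [0.0, 0.0, 0.0, 1.0]]}
top {'camera_matrix': [[448.8264, 0.0, 247.2066], [0.0, 448.8264, 189.8438], [0.0, 0.0, 1.0]], 'pose': [[0.0142, 0.9872, -0.1586, 0.3445], [-0.9999, 0.0145, 0.0008, -0.0686], [0.003, 0.1586, 0.9873, 1.2238], [0.0, 0.0, 0.0, 1.0]]}
{'clock': 0.1, 'joint_pos': array([ 1.12642480e+00,  3.13944929e-01,  4.51004656e-02,  1.30362505e+00,
       -1.83482513e-05,  1.43119918e+00]), 'qvel': array([-1.74469266e-03, -1.17766657e-03,  3.40806694e-03,  7.23409591e-04,
        3.44332099e-05,  5.19208593e-04]), 'tau': array([ 2.17999681e-03, -4.81727028e+01,  2.99243349e+01,  1.27284246e-02,
       -1.85285871e-04, -2.08119452e-06]), 'tcp_pos': array([0.17235679, 0.5480748 , 0.23049011]), 'orientation': array([-2.32030175e-04,  1.51798027e-01,  9.88411179e-01, -8.03824889e-04]), 'wrist_force': array([-0.59125281,  0.23513839, -0.33658696]), 'ft_torque': array([0.01580379, 0.04448667, 0.02369433]), 'grip_force': 0.0, 'finger_gap': 0.0854185905749819}
```

View pics/scene0.png

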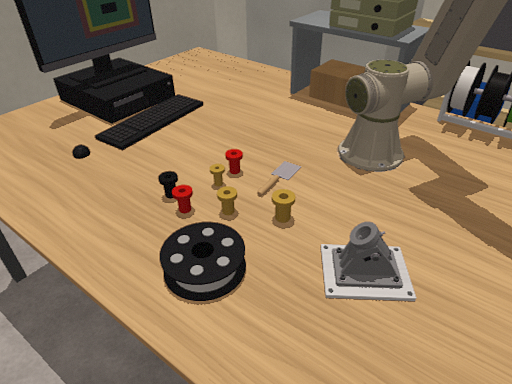

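View pics/top0.png

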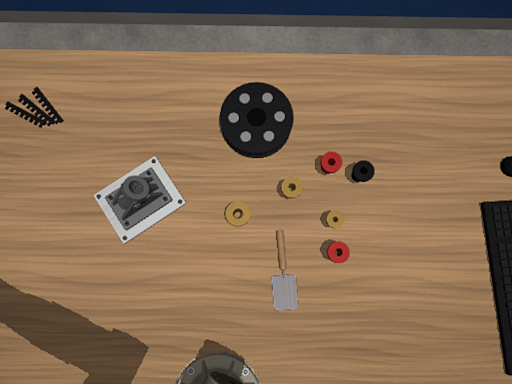

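The top view shows the bronze bushes at about (237,213) large, (292,187) middle and (335,219) small. The plate centre is near (139,199) and the mouth near (135,185). Next I'll measure these.

```bash
cat > h.py <<'E'
import numpy as np, cv2
from workcell import telemetry, imaging
from scipy.spatial.transform import Rotation as R
def ray(p,uv):
    K=np.array(p["camera_matrix"]);T=np.array(p["pose"])
    d=np.linalg.inv(K)@[uv[0],uv[1],1]; d=T[:3,:3]@(d*[1,-1,-1]); return T[:3,3],d
def onplane(p,uv,z):
    o,d=ray(p,uv); return o+d*(z-o[2])/d[2]
def proj(p,X):
    K=np.array(p["camera_matrix"]);T=np.array(p["pose"])
    c=T[:3,:3].T@(np.asarray(X)-T[:3,3])*[1,-1,-1]; q=K@c; return q[:2]/q[2]
def tool():
    s=telemetry.get_state(); w=s["orientation"]; return s,R.from_quat([w[1],w[2],w[3],w[0]])
E
python3 - <<'E'
from h import *
im=np.load("pics/top0.npy");p=imaging.camera_params("top")
hsv=cv2.cvtColor(im,cv2.COLOR_RGB2HSV)
for uv in[(237,205),(292,180),(335,213),(260,60+180),(100,195)]: print(uv,im[uv[1],uv[0]],hsv[uv[1],uv[0]])
m=((hsv[...,0]>17)&(hsv[...,0]<32)&(hsv[...,1]>165)).astype(np.uint8)*255
for c in cv2.findContours(m,0,2)[0]:
    if cv2.contourArea(c)>80:
        (u,v),(a,b),_=cv2.fitEllipse(c); print(u,v,a,b,[np.round(onplane(p,(u,v),z),4)[:2] for z in(.062,.070,.078)])
m=((hsv[...,1]<40)&(hsv[...,2]>150)).astype(np.uint8)*255; m[:,230:]=0;m[:120]=0;m[280:]=0
c=max(cv2.findContours(m,0,2)[0],key=cv2.contourArea)
bx=cv2.boxPoints(cv2.minAreaRect(c)); P=np.array([onplane(p,q,.012) for q in bx]); print(bx,P.round(4).tolist(),P.mean(0),np.linalg.norm(np.diff(P,axis=0),axis=1))
s=np.load("pics/scene0.npy")
a=cv2.resize(im[140:260,75:205],(400,370),interpolation=2);b=cv2.resize(s[205:310,305:425],(400,370),interpolation=2)
cv2.imwrite("pics/crop.png",np.hstack([a,b])[:,:,::-1])
E
```

```text
(237, 205) [170 134  72] [ 19 147 170]
(292, 180) [164 130  70] [ 19 146 164]
(335, 213) [163 128  70] [ 19 145 163]
(260, 240) [175 137  98] [ 15 112 175]
(100, 195) [96 96 96] [ 0  0 96]
[[ 92.00976 195.2878 ]
 [154.70244 154.72194]
 [185.7439  202.69511]
 [123.05122 243.26097]] [[0.5179, 0.3533, 0.012], [0.6339, 0.1879, 0.012], [0.5013, 0.0972, 0.012], [0.3893, 0.2613, 0.012]] [0.51059602 0.22490792 0.012     ] [0.20204394 0.16059269 0.19867327]
```

View pics/crop.png

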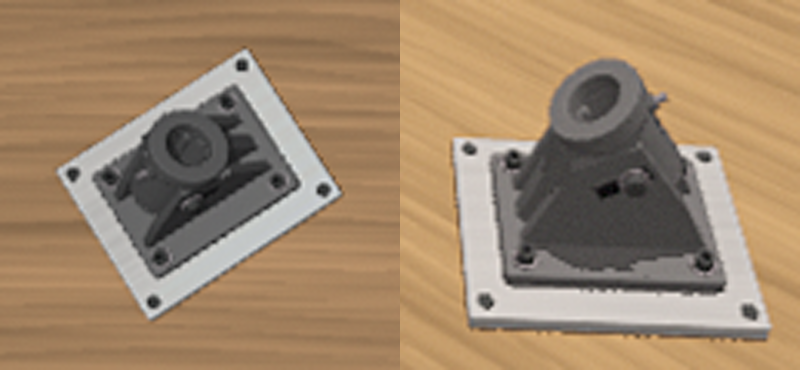

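The crops show the barrel leaning toward the plate's upper right in the top view, which makes bracket -x roughly (0.57,-0.82) in the world. The mouth is near top pixel (136,188).

Run:
```python
from h import *
im=np.load("pics/top0.npy");p=imaging.camera_params("top")
hsv=cv2.cvtColor(im,cv2.COLOR_RGB2HSV)
m=((hsv[...,0]>15)&(hsv[...,0]<32)&(hsv[...,1]>135)).astype(np.uint8)*255
for c in cv2.findContours(cv2.morphologyEx(m,cv2.MORPH_OPEN,np.ones((3,3))),0,2)[0]:
    if cv2.contourArea(c)>80:
        (u,v),(a,b),_=cv2.fitEllipse(c); print(u,v,a,b,[np.round(onplane(p,(u,v),z),4)[:2] for z in(.062,.070,.078)])
print("mouth",onplane(p,(135.8,187.7),.125))
d=np.array([.574,-.819]); print("nominal",np.array([.5106,.2249])+.03*d)
s,r=tool(); T=np.array(imaging.camera_params("wrist")["pose"]); print("cam in tool",r.inv().apply(T[:3,3]-s["tcp_pos"]),(r.inv().as_matrix()@T[:3,:3]).round(3)); print(imaging.camera_params("wrist")["camera_matrix"], r.as_matrix().round(3))
Rt=r.as_matrix()
# goal: tool z = -bore z ; look pose
zb=np.array([.574*np.sin(.6109),-.819*np.sin(.6109),np.cos(.6109)])
q=R.align_vectors([-zb],[Rt[:,2]])[0]
print("turn in tool",(r.inv()*q*r).as_rotvec())
```

```text
334.48907470703125 218.949951171875 16.470739364624023 17.337610244750977 [array([ 0.4579, -0.2972]), array([ 0.4571, -0.2956]), array([ 0.4564, -0.294 ])]
237.36964416503906 213.2948760986328 23.963191986083984 24.09918212890625 [array([ 0.469 , -0.0448]), array([ 0.4682, -0.045 ]), array([ 0.4673, -0.0451])]
291.3157043457031 187.06756591796875 20.288818359375 20.70602798461914 [array([ 0.5402, -0.1852]), array([ 0.5389, -0.1844]), array([ 0.5375, -0.1836])]
mouth [0.52235836 0.20684929 0.125     ]
nominal [0.52782 0.20033]
cam in tool [ 0.06643056 -0.00080746 -0.14178308] [[ 0.002  0.965  0.264]
 [ 1.    -0.002 -0.002]
 [-0.001  0.264 -0.965]]
[[264.32937603   0.         257.90680767]
 [  0.         264.32937603 190.81215198]
 [  0.           0.           1.        ]] [[-0.954  0.3   -0.001]
 [ 0.3    0.954 -0.002]
 [ 0.    -0.002 -1.   ]]
turn in tool [-3.73547842e-01  4.84518411e-01 -2.31823116e-17]
```

```bash
cat >> h.py <<'E'
d=np.array([.574,-.819,0]); d/=np.linalg.norm(d)
def setd(a):  # yaw of bracket -x
    return np.array([np.cos(a),np.sin(a),0])
th=np.radians(35)
zb=np.sin(th)*d+np.cos(th)*np.array([0,0,1]); yb=np.array([-(-d)[1],(-d)[0],0]); xb=np.cross(yb,zb)
RI=np.column_stack([-0*xb+np.cross(-yb,-zb),-yb,-zb])  # insertion orientation, tool x = xb
def goto(pos,Rg=None):
    s,r=tool(); sh=r.inv().apply(np.array(pos)-s["tcp_pos"])*1000
    rv=np.zeros(3) if Rg is None else (r.inv()*R.from_matrix(Rg)).as_rotvec()
    print("shift",sh.round(1).tolist(),"turn",rv.round(4).tolist(),"rows",np.linalg.norm(sh)/41.7,np.degrees(np.linalg.norm(rv))/7.16)
E
python3 - <<'E'
from h import *
print(xb,yb,zb,RI)
goto([.42,.28,.36],RI); goto(np.array([.524,.2045,.128])+.07*zb,RI)
E
```

```text
[-0.47013757  0.67080604  0.57357644] [-0.81890297 -0.57393199  0.        ] [ 0.32919387 -0.46970344  0.81915204] [[-0.47013757  0.81890297 -0.32919387]
 [ 0.67080604  0.57393199  0.46970344]
 [ 0.57357644 -0.         -0.81915204]]
shift [-316.6, -181.6, -129.3] turn [-0.2015, 0.589, 0.6334] rows 9.286617350475366 7.1067655629607325
shift [-470.4, -246.6, 45.5] turn [-0.2015, 0.589, 0.6334] rows 12.783063583711966 7.1067655629607325
```

>>> step_arm([
  [[-35,-20,-120],[-0.0252,0.0736,0.0792],85],
  [[-70,-40,-130],[-0.0504,0.1472,0.1584],85],
  [[-110,-63,-130],[-0.0756,0.2209,0.2375],85],
  [[-145,-84,-130],[-0.1007,0.2945,0.3167],85],
  [[-180,-104,-130],[-0.126,0.3681,0.3959],85],
  [[-215,-124,-130],[-0.151,0.4417,0.475],85],
  [[-250,-144,-130],[-0.1763,0.5154,0.5542],85],
  [[-285,-164,-130],[-0.2015,0.589,0.6334],85],
], grip_force=80)

```text
clock: 0.77
tcp_pos: [0.3618, 0.3427, 0.3604]
orientation: [-0.267, 0.441, 0.845, 0.142]
wrist_force: [1.6, 1.2, -1.0]
finger_gap: 0.085
grip_force: 0.0
```

Run:
```python
from h import *
goto(np.array([.524,.2045,.128])+.07*zb+[0.02,-.03,.06],RI);goto(np.array([.524,.2045,.128])+.07*zb,RI); s,_=tool(); print(s["joint_pos"],s["tcp_pos"],s["clock"])
```

```text
shift [-297.0, 53.4, -68.7] turn [0.0054, -0.0039, -0.0012] rows 7.422672436603586 0.053879259714950424
shift [-302.2, 53.9, 1.2] turn [0.0054, -0.0039, -0.0012] rows 7.361546123122872 0.053879259714950424
[0.25001574 0.22352979 0.09664205 1.68264862 0.57210754 1.14185098] [0.36175286 0.34268916 0.36037639] 0.7667
```

>>> step_arm([
  [[-40,7,-30],[0,0,0],85],
  [[-80,14,-60],[0,0,0],85],
  [[-120,21,-65],[0,0,0],85],
  [[-160,28,-65],[0,0,0],85],
  [[-200,35,-65],[0,0,0],85],
  [[-240,42,-50],[0,0,0],85],
  [[-275,49,-30],[0,0,0],85],
  [[-302,54,0],[0,0,0],85],
])

```text
clock: 1.43
tcp_pos: [0.5469, 0.1713, 0.1946]
orientation: [-0.266, 0.441, 0.846, 0.14]
wrist_force: [0.2, 0.0, -0.5]
finger_gap: 0.0852
grip_force: 0.0
```

>>> step_arm([
  [[0,0,0],[0,0,0],85],
  [[0,0,0],[0,0,0],85],
  [[0,0,0],[0,0,0],85],
])

```text
clock: 1.68
tcp_pos: [0.5438, 0.1744, 0.1983]
orientation: [-0.267, 0.44, 0.846, 0.14]
wrist_force: [-0.6, 0.4, 1.9]
finger_gap: 0.0849
grip_force: 0.0
```

Run:
```python
from h import *
import json
s,r=tool();p=imaging.camera_params("wrist");im=imaging.read_camera("wrist");cv2.imwrite("pics/w1.png",im[:,:,::-1]);np.save("pics/w1.npy",im)
json.dump({k:np.array(v).tolist() for k,v in p.items() if k in("camera_matrix","pose")},open("pics/w1.json","w"))
print(s["tcp_pos"],s["joint_pos"],(r.as_matrix()-RI).round(4).tolist())
print("nominal proj",proj(p,[.5278,.2003,.125]),proj(p,[.524,.2045,.128]))
```

```text
[0.54378148 0.17441144 0.19828768] [-0.07350519  0.5978583   0.24487517  1.63515294  0.46223934  0.78563073] [[-0.0004, -0.0002, 0.0001], [-0.0014, 0.0002, 0.0017], [0.0013, 0.0015, 0.0009]]
nominal proj [260.31151984 215.90637009] [259.55077128 208.84685928]
```

View pics/w1.png

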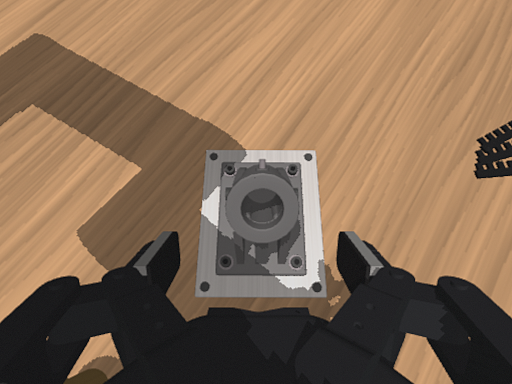

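The wrist view looks straight down the barrel. The mouth is centred near (262,206) and the plate screws are near (213,156), (309,157), (320,287) and (205,287).

Run:
```python
from h import *
import json
im=np.load("pics/w1.npy");p=json.load(open("pics/w1.json"))
g=cv2.cvtColor(im,cv2.COLOR_RGB2GRAY)
S=[]
for uv in[(213,156),(309,157),(320,287),(205,287)]:
    w=g[uv[1]-7:uv[1]+8,uv[0]-7:uv[0]+8].astype(float); k=np.clip(np.median(w)*.75-w,0,None)
    k[np.hypot(*np.mgrid[-7:8,-7:8])>6]=0
    yy,xx=np.mgrid[-7:8,-7:8]; c=(uv[0]+(k*xx).sum()/k.sum(),uv[1]+(k*yy).sum()/k.sum()); S.append(onplane(p,c,.014)); print(np.round(c,1),S[-1].round(4))
S=np.array(S);print("centre",S.mean(0),"yaw -x", (S[3]+S[2]-S[0]-S[1])[:2]/np.linalg.norm((S[3]+S[2]-S[0]-S[1])[:2]),"yb",(S[0]+S[3]-S[1]-S[2])[:2]/np.linalg.norm((S[0]+S[3]-S[1]-S[2])[:2]),np.linalg.norm(np.diff(S,axis=0),axis=1))
for a in range(0,360,30):
    t=np.radians(a); rr=np.arange(14,44); print(a,[int(g[int(round(206+x*np.sin(t))),int(round(262+x*np.cos(t)))]) for x in rr])
cv2.imwrite("pics/w1c.png",cv2.resize(im[140:305,190:335],None,fx=3.5,fy=3.5,interpolation=2)[:,:,::-1])
```

```text
[213.3 156.2] [0.4073 0.2575 0.014 ]
[307.8 156.7] [0.518  0.3348 0.014 ]
[317.4 287.1] [0.6191 0.1919 0.014 ]
[204.3 286.3] [0.5073 0.1141 0.014 ]
centre [0.51294087 0.22456111 0.014     ] yaw -x [ 0.57493815 -0.81819688] yb [-0.82041378 -0.57177026] [0.13503456 0.17499616 0.13612483]
0 [79, 69, 68, 64, 60, 61, 53, 73, 100, 106, 106, 106, 107, 105, 107, 106, 106, 107, 106, 107, 107, 106, 96, 100, 119, 112, 96, 186, 220, 214]
30 [73, 96, 105, 88, 79, 73, 67, 65, 73, 106, 108, 107, 105, 106, 107, 107, 105, 105, 105, 105, 104, 106, 105, 93, 74, 75, 75, 75, 74, 70]
60 [80, 77, 86, 93, 79, 75, 78, 79, 78, 110, 112, 107, 107, 106, 106, 106, 105, 105, 105, 105, 105, 106, 106, 75, 57, 61, 61, 60, 60, 73]
90 [80, 77, 102, 97, 81, 79, 80, 82, 79, 108, 121, 110, 106, 108, 106, 106, 105, 105, 106, 105, 105, 108, 94, 66, 58, 60, 60, 59, 57, 69]
120 [78, 76, 78, 112, 82, 73, 74, 75, 74, 105, 113, 109, 108, 107, 107, 106, 105, 105, 105, 106, 105, 106, 107, 86, 46, 62, 66, 66, 80, 78]
150 [61, 79, 95, 99, 87, 77, 64, 58, 68, 101, 109, 106, 106, 106, 108, 107, 106, 106, 105, 105, 105, 105, 102, 102,
[... 190 characters left out ...]
4, 55, 52, 53, 69, 93, 106, 107, 106, 107, 106, 107, 107, 107, 108, 108, 108, 109, 110, 102, 72, 63, 89, 127, 126, 124, 121, 120]
240 [72, 72, 72, 68, 77, 96, 105, 106, 106, 106, 106, 107, 107, 107, 109, 108, 107, 111, 119, 113, 104, 77, 78, 71, 72, 83, 83, 81, 81, 77]
270 [72, 71, 72, 72, 82, 103, 106, 105, 106, 106, 107, 107, 109, 108, 109, 109, 109, 112, 123, 119, 79, 78, 86, 100, 111, 139, 135, 135, 135, 134]
300 [72, 73, 72, 68, 80, 97, 106, 107, 106, 105, 106, 107, 107, 107, 108, 109, 108, 110, 116, 112, 99, 73, 73, 71, 80, 83, 82, 80, 79, 89]
330 [51, 50, 51, 50, 45, 48, 74, 99, 107, 106, 106, 106, 107, 106, 106, 105, 106, 108, 107, 108, 109, 99, 78, 112, 111, 121, 120, 119, 119, 119]
```

View pics/w1c.png

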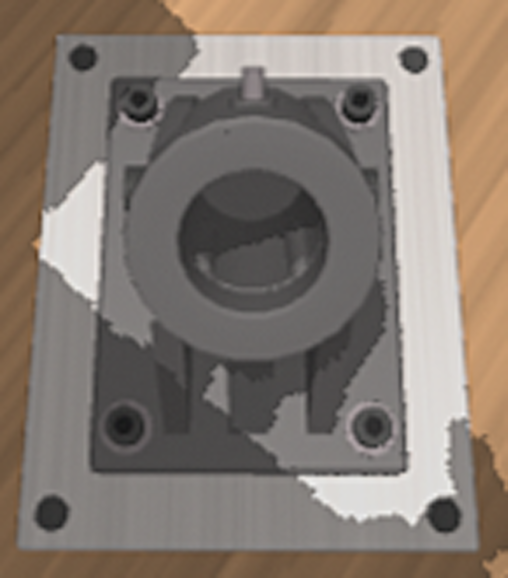

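The crop shows the collar ring cleanly: flat grey at about 106, with the hole dark inside it. I'll cast the inner and outer edges onto the face plane and fit circles.

Run:
```python
from h import *
import json
from scipy.optimize import least_squares
im=np.load("pics/w1.npy");p=json.load(open("pics/w1.json"))
g=cv2.cvtColor(im,cv2.COLOR_RGB2GRAY).astype(np.float32)
C=np.array([.5129,.2246,0]); nom=C+.03*d+[0,0,.125]
rr=np.arange(14,30,.1); P=[]
for a in range(0,360,6):
    t=np.radians(a); v=cv2.remap(g,(262+rr*np.cos(t)).astype(np.float32)[None],(206+rr*np.sin(t)).astype(np.float32)[None],1)[0]
    i=np.where(v<90)[0].max(); uv=(262+rr[i]*np.cos(t),206+rr[i]*np.sin(t))
    o,dd=ray(p,uv); X=o+dd*((nom-o)@zb)/(dd@zb); P.append([(X-nom)@xb*1e3,(X-nom)@yb*1e3])
P=np.array(P)
f=least_squares(lambda q:np.hypot(P[:,0]-q[0],P[:,1]-q[1])-q[2],[0,0,19],loss="soft_l1",f_scale=.3)
print("offset xb,yb,r",f.x,np.abs(f.fun).max())
m=nom+xb*f.x[0]*1e-3+yb*f.x[1]*1e-3; print("mouth",m, "nom",nom)
bush=np.array([.5389,-.1844,.07])
Rd=np.column_stack([np.cross([0.819,.574,0],[0,0,-1]),[.819,.574,0],[0,0,-1]])
goto([.45,.0,.30]);goto(bush+[0,0,.13],Rd)
```

```text
offset xb,yb,r [ 8.36964738  0.45499813 18.95791099] 0.42924306052666594
mouth [0.52581047 0.20538618 0.12980063] nom [0.53011796 0.20003291 0.125     ]
shift [-14.5, -177.1, -134.0] turn [0.0, 0.0, 0.0] rows 5.336447355955877 0.0
shift [-237.3, -210.6, -168.0] turn [0.0031, -0.6108, 0.0018] rows 8.609543137113217 4.887638619229515
```

>>> step_arm([
  [[0,0,-40],[0,0,0],85],
  [[0,-10,-80],[0,0,0],85],
  [[-20,-40,-105],[0,-0.06,0],85],
  [[-45,-70,-118],[0,-0.16,0],85],
  [[-75,-95,-128],[0,-0.26,0],85],
  [[-105,-120,-138],[0,-0.37,0],85],
  [[-135,-143,-147],[0,-0.48,0],85],
  [[-168,-165,-155],[0,-0.6,0],85],
])

```text
clock: 2.4
tcp_pos: [0.54, -0.1081, 0.2315]
orientation: [0.001, 0.461, 0.887, 0.003]
wrist_force: [0.1, -0.6, -0.5]
finger_gap: 0.0853
grip_force: 0.0
```

>>> step_arm([
  [[-26,-16,20],[0,0,0],85],
  [[-52,-32,30],[0,0,0],85],
  [[-60,-45,37],[0,0,0],85],
  [[-60,-45,37],[0,0,0],85],
  [[-60,-45,37],[0,0,0],85],
])

```text
clock: 2.82
tcp_pos: [0.5366, -0.1809, 0.1916]
orientation: [-0.003, 0.462, 0.887, 0.004]
wrist_force: [-0.2, 0.3, -0.5]
finger_gap: 0.0853
grip_force: 0.0
```

```bash
cat >> h.py <<'E'
Rd=np.column_stack([np.cross([0.819,.574,0],[0,0,-1]),[.819,.574,0],[0,0,-1]]);
E
python3 - <<'E'
from h import *
s,r=tool();p=imaging.camera_params("wrist");im=imaging.read_camera("wrist");cv2.imwrite("pics/w2.png",im[:,:,::-1]);np.save("pics/w2.npy",im)
print(s["tcp_pos"],s["clock"]); print("proj",proj(p,[.5389,-.1844,.07]))
hsv=cv2.cvtColor(im,cv2.COLOR_RGB2HSV)
m=((hsv[...,0]>15)&(hsv[...,0]<32)&(hsv[...,1]>135)).astype(np.uint8)*255
for c in cv2.findContours(cv2.morphologyEx(m,cv2.MORPH_OPEN,np.ones((3,3))),0,2)[0]:
    if cv2.contourArea(c)>150: (u,v),ab,an=cv2.fitEllipse(c); print(u,v,ab,an,onplane(p,(u,v),.07),cv2.boundingRect(c))
goto([.5389,-.1844,.20],Rd)
E
```

```text
[ 0.53663128 -0.1808902   0.19155488] 2.8167
proj [257.46424497 190.33530752]
139.6280975341797 228.50547790527344 (34.91458511352539, 40.0567626953125) 81.14646911621094 [ 0.45992873 -0.29139383  0.07      ] (121, 211, 41, 38)
259.2595520019531 190.94412231445312 (51.35615921020508, 51.93016052246094) 86.39008331298828 [ 0.54079117 -0.18386669  0.07      ] (234, 165, 52, 52)
283.7457275390625 18.668350219726562 (72.2763900756836, 83.23676300048828) 6.8876566886901855 [ 0.46790461 -0.04306311  0.07      ] (248, 0, 73, 61)
shift [-4.2, -0.7, -8.5] turn [0.0036, -0.0091, 0.0004] rows 0.22771940012667163 0.07879524769799705
```

View pics/w2.png

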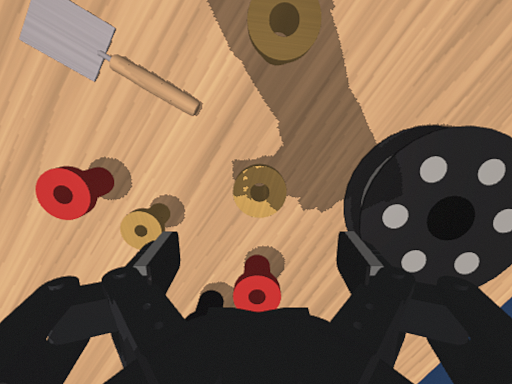

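The wrist view shows the middle bush at (259,191), with 52 px across its flange. The small bush is at (140,228), the large one at (284,19), the spool to the right, and a red look-alike at (257,290).

Run:
```python
from h import *
goto([.5402,-.184,.047],Rd);goto([.5402,-.184,.100],Rd)
```

```text
shift [-6.0, -0.0, 144.5] turn [0.0036, -0.0091, 0.0004] rows 3.468849238332601 0.07879524769799705
shift [-5.6, 0.2, 91.5] turn [0.0036, -0.0091, 0.0004] rows 2.1989507110785578 0.07879524769799705
```

>>> step_arm([
  [[-5,0,35],[0.0036,-0.0091,0],85],
  [[-5.5,0,70],[0.0036,-0.0091,0],85],
  [[-5.6,0,100],[0.0036,-0.0091,0],85],
  [[-5.8,0,120],[0.0036,-0.0091,0],85],
  [[-6,0,135],[0.0036,-0.0091,0],85],
  [[-6,0,140],[0.0036,-0.0091,0],85],
  [[-6,0,140],[0.0036,-0.0091,0],85],
  [[-6,0,140],[0.0036,-0.0091,0],85],
])

```text
clock: 3.53
tcp_pos: [0.5403, -0.1839, 0.0504]
orientation: [-0.001, 0.461, 0.887, -0.0]
wrist_force: [0.7, 0.1, -0.0]
finger_gap: 0.0852
grip_force: 0.0
```

Run:
```python
from h import *
goto([.5402,-.184,.047],Rd)
```

```text
shift [0.0, -0.2, 3.4] turn [-0.001, -0.0011, 0.0014] rows 0.08098671810916117 0.016670892261394867
```

>>> step_arm([
  [[0,0,3],[0,0,0],85],
  [[0,0,3],[0,0,0],40],
  [[0,0,3],[0,0,0],40],
  [[0,0,3],[0,0,0],40],
  [[0,0,3],[0,0,0],40],
  [[0,0,3],[0,0,0],40],
  [[0,0,3],[0,0,0],40],
], grip_force=80)

```text
clock: 4.12
tcp_pos: [0.5403, -0.1848, 0.0474]
orientation: [-0.0, 0.462, 0.887, -0.0]
wrist_force: [-0.1, 1.6, 5.9]
finger_gap: 0.0534
grip_force: 83.2
```

>>> step_arm([
  [[0,0,-5],[0,0,0],40],
  [[0,0,-20],[0,0,0],40],
  [[0,0,-50],[0,0,0],40],
  [[0,0,-85],[0,0,0],40],
  [[0,0,-120],[0,0,0],40],
  [[0,0,-150],[0,0,0],40],
  [[0,0,-150],[0,0,0],40],
])

```text
clock: 4.7
tcp_pos: [0.5423, -0.186, 0.2022]
orientation: [0.003, 0.462, 0.887, -0.0]
wrist_force: [1.2, -0.1, -3.8]
finger_gap: 0.0534
grip_force: 86.2
```

Run:
```python
from h import *
s,r=tool(); print(s["finger_gap"],s["grip_force"],s["wrist_force"],s["joint_pos"],(r.as_matrix()-Rd).round(3).tolist())
m=np.array([.5258,.2054,.1298])
for h in(.20,.12): goto(m+h*zb,RI)
```

```text
0.053376122200943434 86.19401693344116 [ 1.24638865 -0.10175229 -3.84882251] [-4.70054105e-01  3.14205223e-01 -2.39260417e-02  1.22652425e+00
 -6.41891813e-04  4.89486117e-01] [[0.0, -0.0, 0.005], [-0.0, -0.0, -0.003], [-0.006, 0.002, 0.0]]
shift [214.7, 211.3, -92.1] turn [0.0023, 0.6166, 0.0007] rows 7.555340791468568 4.93408723347541
shift [261.0, 211.2, -26.9] turn [0.0023, 0.6166, 0.0007] rows 8.076826986828076 4.93408723347541
```

>>> step_arm([
  [[20,22,-40],[0,0.05,0],40],
  [[45,50,-65],[0,0.14,0],40],
  [[70,77,-85],[0,0.24,0],40],
  [[98,104,-92],[0,0.34,0],40],
  [[126,131,-92],[0,0.43,0],40],
  [[154,158,-92],[0,0.52,0],40],
  [[184,185,-92],[0.001,0.59,0],40],
  [[214,211,-92],[0.0023,0.6166,0.0007],40],
])

```text
clock: 5.37
tcp_pos: [0.5909, 0.1116, 0.2831]
orientation: [-0.275, 0.441, 0.843, 0.138]
wrist_force: [0.7, -0.2, -6.3]
finger_gap: 0.0534
grip_force: 86.6
```

>>> step_arm([
  [[0,0,15],[0,0,0],40],
  [[0,0,40],[0,0,0],40],
  [[0,0,55],[0,0,0],40],
  [[0,0,60],[0,0,0],40],
  [[0,0,60],[0,0,0],40],
  [[0,0,60],[0,0,0],40],
])

```text
clock: 5.87
tcp_pos: [0.5698, 0.1397, 0.2387]
orientation: [-0.272, 0.44, 0.845, 0.138]
wrist_force: [0.3, -0.3, -5.6]
finger_gap: 0.0534
grip_force: 87.1
```

Run:
```python
from h import *
s,r=tool();p=imaging.camera_params("wrist");im=imaging.read_camera("wrist");cv2.imwrite("pics/w3.png",im[:,:,::-1]);np.save("pics/w3.npy",im)
print(s["tcp_pos"],s["clock"],s["finger_gap"])
m=np.array([.5258,.2054,.1298]); print(proj(p,m)); e=s["tcp_pos"]-m; print("rel mouth x,y,z",[float(e@a)*1000 for a in(xb,-yb,zb)]); goto(m+.12*zb,RI); goto(m+.065*zb,RI)
# predicted flange-top circle & foot circle centres
for k in(-22.6,47.4): print(k,proj(p,s["tcp_pos"]+r.apply([0,0,k/1000])))
```

```text
[0.56980505 0.13965113 0.23867099] 5.8667 0.05337802262011565
[260.54978658 180.87405135]
rel mouth x,y,z [-2.34733316057769, -1.6995103410345769, 134.5505584754049]
shift [2.3, 1.5, 15.3] turn [-0.0032, -0.0078, -0.0028] rows 0.3736321206559811 0.07071641111631877
shift [1.8, 1.7, 70.3] turn [-0.0032, -0.0078, -0.0028] rows 1.687837761440954 0.07071641111631877
-22.6 [258.783502   254.17532766]
47.4 [258.5522888  208.50441155]
```

View pics/w3.png

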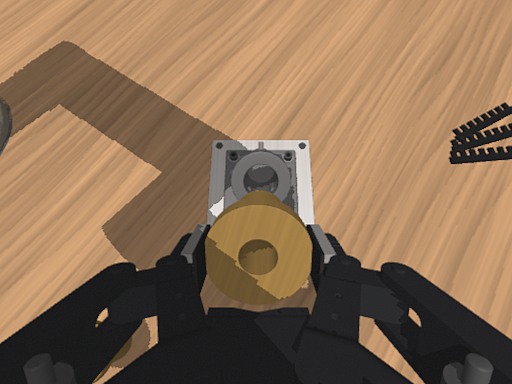

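The bush is held square in the view. Its flange centre is near (259,255), against a predicted (258.8,254.2), and the mouth is near (262,178). Next I'll refine both in tool axes.

Run:
```python
from h import *
from scipy.optimize import least_squares
im=np.load("pics/w3.npy");s,r=tool();p=imaging.camera_params("wrist")
hsv=cv2.cvtColor(im,cv2.COLOR_RGB2HSV);g=cv2.cvtColor(im,cv2.COLOR_RGB2GRAY).astype(np.float32)
def cast(uv,p0,n):
    o,dd=ray(p,uv); return o+dd*((p0-o)@n)/(dd@n)
def fit(P): return least_squares(lambda q:np.hypot(P[:,0]-q[0],P[:,1]-q[1])-q[2],[*P.mean(0),20],loss="soft_l1",f_scale=.3)
def edges(c,rr,angs,test):
    out=[]
    for a in angs:
        t=np.radians(a);ok=test(cv2.remap(g,(c[0]+rr*np.cos(t)).astype(np.float32)[None],(c[1]+rr*np.sin(t)).astype(np.float32)[None],1)[0])
        if ok.any(): i=np.where(ok)[0].max(); out.append((c[0]+rr[i]*np.cos(t),c[1]+rr[i]*np.sin(t)))
    return out
zt=r.apply([0,0,1]);p0=s["tcp_pos"]+zt*-.0226
m=((hsv[...,0]>15)&(hsv[...,0]<32)&(hsv[...,1]>135)).astype(np.uint8)*255
c=max(cv2.findContours(m[:,:],0,1)[0],key=cv2.contourArea)[:,0]
c=np.array([q for q in c if 225<q[1] and (abs(q[0]-259)>30 or q[1]>295)])
P=np.array([r.inv().apply(cast(q,p0,zt)-s["tcp_pos"])[:2]*1e3 for q in c]); f=fit(P); print("flange in tool",f.x,np.median(abs(f.fun)),len(P))
mo=np.array([.5258,.2054,.1298])
e=edges((261,178),np.arange(9,21,.1),range(165,376,6),lambda v:v<92)
P=np.array([[ (cast(q,mo,zb)-s["tcp_pos"])@RI[:,0]*1e3,(cast(q,mo,zb)-s["tcp_pos"])@RI[:,1]*1e3] for q in e]); f=fit(P); print("bore rel tcp in RI axes",f.x,np.abs(f.fun).max())
```

```text
flange in tool [-1.66779035 -0.22388216 27.34055648] 0.21807175202502904 206
bore rel tcp in RI axes [ 1.20330933  1.8348672  19.33693974] 4.45054954379661
```

>>> step_arm([
  [[1,1,10],[-0.0032,-0.0078,-0.0028],40],
  [[2,1.7,35],[-0.0032,-0.0078,-0.0028],40],
  [[3,1.9,60],[-0.0032,-0.0078,-0.0028],40],
  [[3,1.9,72],[-0.0032,-0.0078,-0.0028],40],
  [[3,1.9,72],[-0.0032,-0.0078,-0.0028],40],
  [[3,1.9,72],[-0.0032,-0.0078,-0.0028],40],
  [[3,1.9,72],[-0.0032,-0.0078,-0.0028],40],
])

```text
clock: 6.5
tcp_pos: [0.5471, 0.1764, 0.1835]
orientation: [-0.266, 0.44, 0.846, 0.139]
wrist_force: [-0.7, -0.1, -5.6]
finger_gap: 0.0533
grip_force: 87.1
```

```bash
cat > st.py <<'E'
from h import *
s,r=tool(); m=np.array([.5258,.2054,.1298]); e=s["tcp_pos"]-m
print("TCP rel mouth x,y(tool),z mm",[round(float(e@a)*1000,2) for a in(RI[:,0],RI[:,1],zb)],"F in tool",r.inv().apply(s["wrist_force"]).round(1),"T",r.inv().apply(s["ft_torque"]).round(2),"gap",s["finger_gap"],"t",s["clock"])
goto(m,RI)
E
python3 st.py
```

```text
TCP rel mouth x,y(tool),z mm [1.31, 0.77, 64.58] F in tool [-3.  -0.6  4.8] T [-0.01 -1.19  0.  ] gap 0.05329745048211912 t 6.5
shift [-1.2, -0.9, 64.6] turn [0.0016, 0.001, 0.0006] rows 1.549158640541309 0.016031382976205804
```

>>> step_arm([
  [[0,-0.4,8],[0.0016,0.001,0],40],
  [[0,-0.4,14],[0.0016,0.001,0],40],
  [[0,-0.4,17],[0.0016,0.001,0],40],
  [[0,-0.4,20],[0.0016,0.001,0],40],
  [[0,-0.4,22],[0.0016,0.001,0],40],
  [[0,-0.4,22],[0.0016,0.001,0],40],
])

```text
clock: 7.0
tcp_pos: [0.5378, 0.1876, 0.1638]
orientation: [-0.268, 0.44, 0.846, 0.138]
wrist_force: [-0.3, 0.2, -5.7]
finger_gap: 0.0531
grip_force: 87.1
```

```bash
python3 st.py
```

```text
TCP rel mouth x,y(tool),z mm [1.92, -0.44, 40.18] F in tool [-3.  -0.1  4.9] T [-0.03 -1.18  0.  ] gap 0.05309754954909246 t 7.0
shift [-2.0, 0.5, 40.2] turn [-0.0027, -0.0021, 0.0001] rows 0.9647919197191072 0.02763141460437523
```

>>> step_arm([
  [[-0.3,0.3,3],[0,0,0],40],
  [[-0.3,0.3,6],[0,0,0],40],
  [[-0.3,0.3,8],[0,0,0],40],
  [[-0.3,0.3,8],[0,0,0],40],
])

```text
clock: 7.33
tcp_pos: [0.5355, 0.1913, 0.1571]
orientation: [-0.268, 0.44, 0.846, 0.138]
wrist_force: [0.5, 0.5, -5.7]
finger_gap: 0.0533
grip_force: 87.1
```

```bash
python3 st.py
python3 - <<'E'
from h import *
im=imaging.read_camera("scene"); a=cv2.resize(im[170:310,290:430],(560,560),interpolation=2); cv2.imwrite("pics/s4.png",a[:,:,::-1])
E
```

```text
TCP rel mouth x,y(tool),z mm [1.62, -0.12, 32.16] F in tool [-3.2  0.7  4.7] T [ 0.05 -1.2   0.  ] gap 0.05329755355865972 t 7.3333
shift [-1.7, 0.2, 32.2] turn [-0.0027, -0.0021, 0.0002] rows 0.7721760315161246 0.02716692321661459
```

View pics/s4.png

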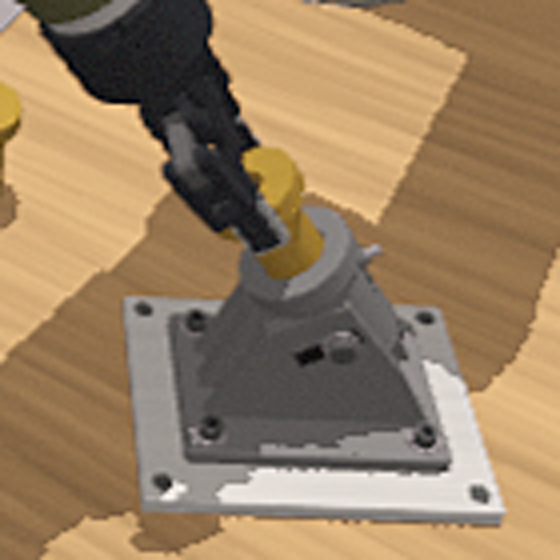

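The scene crop shows the shank entering the bore squarely, foot about 15 mm in, with the pads on the flange.

>>> step_arm([
  [[0,0,3],[0,0,0],40],
  [[0,0,6],[0,0,0],40],
  [[0,0,9],[0,0,0],40],
  [[0,0,12],[0,0,0],40],
  [[0,0,14],[0,0,0],40],
  [[0,0,14],[0,0,0],40],
])

```text
clock: 7.88
tcp_pos: [0.5317, 0.1973, 0.1465]
orientation: [-0.267, 0.44, 0.846, 0.139]
wrist_force: [0.6, -4.3, -0.4]
finger_gap: 0.0533
grip_force: 88.0
```

```bash
python3 st.py
```

```text
TCP rel mouth x,y(tool),z mm [1.37, 0.16, 19.46] F in tool [-3.4 -2.  -1.9] T [ 0.32 -1.26 -0.02] gap 0.05334084338077862 t 7.8833
shift [-1.4, -0.1, 19.5] turn [-0.001, -0.0003, 0.0005] rows 0.4678436945694723 0.009015939345341877
```

>>> step_arm([
  [[0,0,3],[0,0,0],40],
  [[0,0,6],[0,0,0],40],
  [[0,0,9],[0,0,0],40],
  [[0,0,11],[0,0,0],40],
  [[0,0,13],[0,0,0],40],
  [[0,0,13],[0,0,0],40],
])

```text
clock: 8.38
tcp_pos: [0.5279, 0.203, 0.1365]
orientation: [-0.266, 0.44, 0.846, 0.139]
wrist_force: [1.9, -6.8, 4.0]
finger_gap: 0.0533
grip_force: 88.3
```

```bash
python3 st.py
```

```text
TCP rel mouth x,y(tool),z mm [1.25, 0.3, 7.33] F in tool [-3.2 -2.3 -7.1] T [ 0.65 -1.24  0.02] gap 0.0532878620917936 t 8.3833
shift [-1.2, -0.3, 7.3] turn [-0.0001, 0.0007, 0.0005] rows 0.17849898898303562 0.006921942751817725
```

>>> step_arm([
  [[0,0,0],[0,0,0],80],
  [[0,0,0],[0,0,0],80],
  [[0,0,0],[0,0,0],80],
  [[0,0,0],[0,0,0],80],
  [[0,0,-20],[0,0,0],80],
  [[-1.2,0,-45],[0,0,0],80],
  [[-1.2,-0.3,-45],[0,0,0],34],
  [[-1.2,-0.3,-45],[0,0,0],34],
])

```text
clock: 9.05
tcp_pos: [0.5432, 0.1814, 0.1721]
orientation: [-0.267, 0.44, 0.846, 0.139]
wrist_force: [0.3, -0.1, -0.8]
finger_gap: 0.0579
grip_force: 0.0
```

>>> step_arm([
  [[0,0,0],[0,0,0],34],
  [[0,0,0],[0,0,0],34],
  [[0,0,0],[0,0,0],34],
  [[0,0,0],[0,0,0],34],
])

```text
clock: 9.38
tcp_pos: [0.5415, 0.1821, 0.1709]
orientation: [-0.269, 0.44, 0.846, 0.138]
wrist_force: [-0.1, 0.4, -0.4]
finger_gap: 0.034
grip_force: 0.0
```

```bash
python3 st.py
python3 - <<'E'
from h import *
im=imaging.read_camera("scene"); a=cv2.resize(im[170:310,290:430],(420,420),interpolation=2); b=imaging.read_camera("wrist"); b=cv2.resize(b[130:330,160:360],(370,420)[:2],interpolation=2)
cv2.imwrite("pics/s5.png",np.hstack([a,b])[:,:,::-1])
E
```

```text
TCP rel mouth x,y(tool),z mm [0.55, -0.54, 49.83] F in tool [0.1 0.2 0.6] T [-0.01 -0.5  -0.  ] gap 0.034044190422640015 t 9.3833
shift [-0.7, 0.7, 49.8] turn [-0.0033, -0.0026, 0.0001] rows 1.1949953181117297 0.03332217301910587
```

View pics/s5.png

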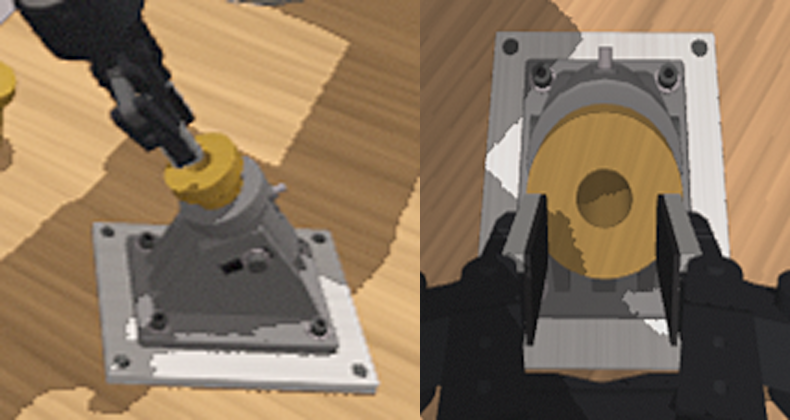

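The views show the bush standing about 40 mm in, and the fingers narrowed above the flange, straddling the hole.

>>> step_arm([
  [[-0.5,0.5,5],[-0.003,-0.0026,0],30],
  [[-0.5,0.5,12],[-0.003,-0.0026,0],30],
  [[-0.5,0.5,18],[-0.003,-0.0026,0],30],
  [[-0.5,0.5,21],[-0.003,-0.0026,0],30],
  [[-0.5,0.5,24],[-0.003,-0.0026,0],30],
  [[-0.5,0.5,26],[-0.003,-0.0026,0],30],
  [[-0.5,0.5,26],[-0.003,-0.0026,0],30],
])

```text
clock: 10.07
tcp_pos: [0.5348, 0.1934, 0.1504]
orientation: [-0.265, 0.44, 0.846, 0.139]
wrist_force: [1.3, -4.1, 4.0]
finger_gap: 0.03
grip_force: 2.6
```

```bash
python3 st.py
```

```text
TCP rel mouth x,y(tool),z mm [-0.52, 0.47, 25.49] F in tool [-1.1 -1.3 -5.6] T [ 0.13 -0.75 -0.02] gap 0.029951948530353784 t 10.0667
shift [0.6, -0.5, 25.5] turn [0.0021, 0.0029, 0.0008] rows 0.6114931527656896 0.029229691148820718
```

>>> step_arm([
  [[0.2,-0.2,3],[0,0,0],30],
  [[0.3,-0.4,6],[0,0,0],30],
  [[0.3,-0.4,8],[0,0,0],30],
  [[0.3,-0.4,10],[0,0,0],30],
  [[0.3,-0.4,11],[0,0,0],30],
  [[0.3,-0.4,11],[0,0,0],30],
])

```text
clock: 10.57
tcp_pos: [0.5312, 0.1983, 0.1419]
orientation: [-0.265, 0.44, 0.847, 0.139]
wrist_force: [2.4, -4.7, 6.6]
finger_gap: 0.0298
grip_force: 3.9
```

```bash
python3 st.py
```

```text
TCP rel mouth x,y(tool),z mm [-0.4, 0.37, 15.01] F in tool [-0.6 -0.7 -8.4] T [ 0.13 -0.72  0.05] gap 0.02977602878468618 t 10.5667
shift [0.5, -0.4, 15.0] turn [0.003, 0.0034, 0.001] rows 0.3602815785666761 0.03701216124752019
```

>>> step_arm([
  [[0,0,1],[0,0,0],30],
  [[0,0,2],[0,0,0],30],
  [[0,0,2],[0,0,0],30],
])

```text
clock: 10.82
tcp_pos: [0.5306, 0.1992, 0.1403]
orientation: [-0.265, 0.44, 0.847, 0.139]
wrist_force: [2.5, -5.0, 5.8]
finger_gap: 0.03
grip_force: 4.3
```

>>> step_arm([
  [[0,0,1],[0,0,0],30],
  [[0,0,1.5],[0,0,0],30],
  [[0,0,1.5],[0,0,0],30],
])

```text
clock: 11.07
tcp_pos: [0.5306, 0.1993, 0.1401]
orientation: [-0.264, 0.441, 0.847, 0.14]
wrist_force: [2.5, -8.4, 12.2]
finger_gap: 0.03
grip_force: 7.5
```

```bash
python3 st.py
```

```text
TCP rel mouth x,y(tool),z mm [-0.44, 0.45, 12.84] F in tool [  0.1  -2.7 -14.7] T [ 0.72 -0.6  -0.  ] gap 0.030005000949727835 t 11.0667
shift [0.5, -0.5, 12.8] turn [0.004, 0.0046, 0.0009] rows 0.3082865597873785 0.04924201791690412
```

>>> step_arm([
  [[0,0,0.7],[0,0,0],30],
  [[0,0,1.5],[0,0,0],30],
  [[0,0,1.5],[0,0,0],30],
])

```text
clock: 11.32
tcp_pos: [0.5306, 0.1994, 0.14]
orientation: [-0.263, 0.441, 0.847, 0.14]
wrist_force: [3.8, -13.2, 17.9]
finger_gap: 0.0301
grip_force: 11.3
```

>>> step_arm([
  [[0,0,0.7],[0,0,0],30],
  [[0,0,1.5],[0,0,0],30],
  [[0,0,1.5],[0,0,0],30],
])

```text
clock: 11.57
tcp_pos: [0.5306, 0.1994, 0.14]
orientation: [-0.262, 0.441, 0.847, 0.14]
wrist_force: [2.6, -17.3, 25.5]
finger_gap: 0.0304
grip_force: 15.1
```

```bash
python3 st.py
```

```text
TCP rel mouth x,y(tool),z mm [-0.44, 0.52, 12.71] F in tool [  1.5  -7.6 -29.9] T [ 1.8  -0.14 -0.03] gap 0.030403501234888754 t 11.5667
shift [0.5, -0.6, 12.7] turn [0.006, 0.0074, 0.0008] rows 0.30515483550950634 0.07629309878925666
```

The bush has bottomed: no travel while the force rose to 30 N. I'll back off and check.

>>> step_arm([
  [[0,0,-4],[0,0,0],30],
  [[0,0,-25],[0,0,0],30],
  [[0,0,-60],[0,0,0],30],
  [[0,0,-95],[0,0,0],30],
  [[0,0,-95],[0,0,0],30],
  [[0,0,-95],[0,0,0],30],
])

```text
clock: 12.07
tcp_pos: [0.5605, 0.1567, 0.2146]
orientation: [-0.265, 0.441, 0.846, 0.14]
wrist_force: [0.5, 0.9, -0.3]
finger_gap: 0.0299
grip_force: 0.0
```

```bash
python3 st.py
python3 - <<'E'
from h import *
im=imaging.read_camera("scene"); a=cv2.resize(im[210:280,325:395],(400,400),interpolation=2); p=imaging.camera_params("wrist"); b=imaging.read_camera("wrist"); np.save("pics/w6.npy",b); b=cv2.resize(b[120:260,190:330],(400,400),interpolation=2)
cv2.imwrite("pics/s6.png",np.hstack([a,b])[:,:,::-1])
E
```

```text
TCP rel mouth x,y(tool),z mm [-0.38, 0.43, 103.74] F in tool [0.2 0.9 0.4] T [ 0.02 -0.52 -0.05] gap 0.029925691899216143 t 12.0667
shift [0.7, -0.8, 103.7] turn [0.0037, 0.0029, 0.0005] rows 2.4878809652485994 0.03750302630360583
```

View pics/s6.png

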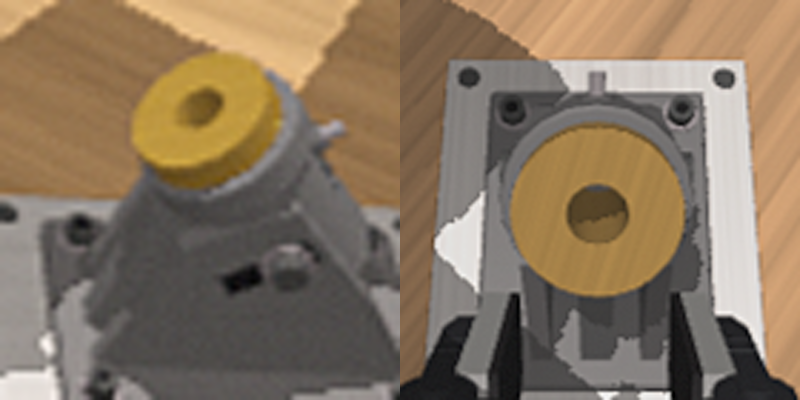

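The flange sits flat on the collar all round in both views. Its height matches 14 mm above the face, and the arm is clear.

```bash
python3 -c "
from workcell import env; print(env.hand_in())"
```

```text
the job is handed in; nothing more can be done
None
```

The middle bush is pressed home and released: it bottomed at about 30 N, its shoulder looks flush all round in both camera views, and the job was handed in after about 12 s.

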